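Tap a jammed module out of a tilted bottle into a tray

ROBOT

A 6-joint arm with a two-finger parallel gripper is mounted at the origin on a cart in front of the work surface, level with it; the furniture and walls round the work are solid. World frame = base frame: x ahead of the robot, y to its left, z up, the work surface at z = 0. Lengths are in m, angles in rad, forces in N, time in s.
With the tool pointing down it reaches from about 0.25 to 0.775 m from the base axis. Payload 8.9 kg.
Tool frame: the origin (TCP) lies midway between the tips of the shut fingers; the grasp point (between the pads) lies 19 mm behind it; z points along the fingers, y is the line along which they close (so a half turn about z gives the same grasp; the last joint's range is limited). The gripper opens to 85 mm and grips with 20 to 120 N. Pads are 22 mm wide; open, the fingers measure 114 mm over their backs; the gripper's body (76 mm by 85 mm) begins 54 mm behind the grasp point. The pads swing forward as they close: fully open they stand 13 mm farther back than shut.
Start: joints at [1.062, 0.291, -0.153, 1.127, 0, 1.431], TCP at [0.19, 0.49, 0.231] pointing down, gripper open.
Joint ranges: [-2.52, 2.52], [-0.91, 1.74], [-1.3, 1.37], [-1.96, 2.02], [-1.52, 1.47], [-3.14, 3.14]. Speed limits (rad/s): [2.22, 2.22, 2.79, 3.14, 3.14, 3.14].

INTERFACE

Orientations are given as a unit quaternion [w, x, y, z].
In Python, from bench import robot gives the robot as it stands. The module is installed in compiled form; this text tells all that it offers.
- The arm moves only by the tool move_arm, never from a script. Its argument "plan" is a list that holds one entry, the list of rows, each a list of 6 numbers: the shift along the world's x, y, z in m, then the turn, a rotation vector about the world's x, y, z in degrees. A call has 1 to 8 rows; each row is the pose to reach, as a shift and turn from the pose commanded when the call began; what a row does not reach only later rows make up. A row lasts 1/8 s, in which the tool goes at most 62.5 mm and 10.7 degrees, less where a joint would pass 70% of its speed; a pose out of reach is approached as far as the arm can. A call with a gripper value outside its range is refused whole. "jaw" is the finger opening in m, from 0 to 0.0854, set as the call begins (left out, the last holds). The fingers move at their own pace and stop on an object; "newtons" is the grip in N (left out, the last holds). Time passes only in rows, so rows that repeat a pose let the fingers close. It gives the time, the measured TCP pose, the force, the opening and the grip force at its end, in the units of the state.
- robot.observe(): the state, without advancing time (a new reading comes with each control period).
- robot.read_camera(name): name is "scene" or "top" or "wrist"; returns a dict with "image" (384x512x3 uint8, red, green, blue), "K" (3x3 intrinsics, pixels), "R" (3x3) and "t" (3): a world point X has camera coordinates R X + t. Camera axes: x right, y down, z forward; pixel columns grow to the right and rows downward; lengths in m; the calibration is good to about 2 mm. The wrist camera is an equidistant fisheye: a pixel r from the principal point sees the ray r / f radians off the axis. A picture is of the moment at which its call begins. There is no depth.
- robot.sign_off(): hands the job in; it is judged then, once.
Trained networks look in a picture, given as the dict that the camera call returned (one of the last four; its "shot" number tells which), for a name from the list of things; names that differ only in an ending like _2 or _b are one class to them, and where a whole thing is asked for, a point or a joint stands for the part that bears it (a point fixed in the world has none). Each returns a list of dicts, best first, with "conf" (0 to 1); they miss things now and then, are a little off and sometimes report something else, mostly with a low value. They report only what shows in the picture. A call takes as long as a camera call.
- robot.regions_of(thing, picture): "pixels" (384x512 bool, what is visible of it).
- robot.landmark_of(thing, picture): "centre" ([x, y, z] in m, in the coordinates of the camera as it stood for that picture, good to about 4 mm: a listed point, or the origin of a listed thing).
The state is a dict: "clock": time; "joint_pos": joint angles; "dq": joint speeds; "tau": joint torques, N m; "tool_pos": TCP position; "tcp_rot": TCP orientation; "contact_force": force on the tool from outside, world axes, zero at the start; "moment": the same for the moment, N m; "opening": opening from 0.0 (shut) to 1.0 (fully open); "grasp_force": force on a finger pad.
Only numpy, scipy, OpenCV 4.12 (cv2) and the standard library are available. Lean on these libraries where they do the work, as an engineer would, in place of code of your own. Each camera call takes 0.05 s, during which the arm holds its last target. There are 200 camera calls.

TASK

A white LED module and an orange drying cartridge are caught behind the shoulders of the tilted clear bottle, one on each side of its narrow neck. Set the grey tray on the table under the bottle's mouth, then tap the side of the bottle lightly so that the module comes free and slides out into the tray, without touching the module itself; the cartridge must stay in the bottle. Leave the other things on the table where they are.

Things in the scene. Friction and masses are not known exactly. Their poses are not given: they have to be found in the camera images.
- stand: Blue steel stand, fixed to the table, that carries the clear bottle by its rear end: base plate 150 x 100 x 12 mm and a 150 mm high post behind the bottle. Origin on the table under the middle of the bottle; its x axis points level from the bottle's mouth towards the post (base plate from x = -20 to 130 mm), z up.
- bottle_middle (a point): Middle of the clear flat-sided bottle (black floor), 125 mm over the table. x: up the slope (22 degrees; mouth at -x), y sideways, z out of its top. Body 120 (x) x 76 (y) x 60 (z), walls 4, slippery inside (friction below 0.1). Neck at -x: 28 wide, 22 high inside, 30 long, centred on y = 0, floor level with the body's; flat shoulders beside it (from y = 24 outwards) hold what lies there.
- bottle (a joint): Rocking of the bottle about an axis along its x, 24 mm below bottle_middle; rad, 0 at rest, stops at +-0.45, spring 0.7 N m/rad. Positive: the top leans to -y, so the floor slopes down to -y and what lies on the +y side slides to the neck; negative the reverse. So tap inwards on the side where the part lies: 0.3 to 0.4 rad (pad moves 14 to 18 mm) for some 0.3 s frees it; short taps add up.
- bottle_mouth (a point): Middle of the lower edge of the bottle's open mouth, about 67 mm above the table, at x = -90, y = 0, z = -26 mm in bottle_middle's axes. The underside of the neck there is 63 mm above the table. Same axes as bottle_middle.
- tap_pad_plus (a point): Black rubber tapping pad 40 x 18 mm on the outside of the bottle's +y side wall, near its top edge; the point is on its outer face, at x = 0, y = 40, z = 18 mm in bottle_middle's axes.
- tap_pad_minus (a point): The same on the -y side wall, at x = 0, y = -40, z = 18 mm in bottle_middle's axes.
- module_center (a point): Centre of the white LED module with three yellowish lights and short stiff leads, 16 wide x 95 long x 12 mm high, lying lengthwise in the bottle about 25 mm to the +y or the -y side (it differs from start to start), its front end against the shoulder. Its own y axis runs along its length, up the slope.
- cartridge_center (a point): Centre of the orange drying cartridge with white bands, 16 wide x 95 long x 14 mm high, lying lengthwise in the bottle on the other side of the neck from the module. Its own y axis runs along its length.
- tray_floor (a point): Centre of the inner floor (5 mm above the tray's underside) of the loose grey tray, outside 150 (x) x 110 (y) x 30 mm high, walls 5 mm, 0.18 kg. When it slides out, the module lands within some 120 mm of the mouth in the direction of pouring.
- tray_grip (a point): Middle of the upright grip on the tray's -x end, where it is grasped: rubber-faced, 14 mm thick (x) and 34 mm wide (y), its top 83 mm above the tray's underside; this point is 64 mm above the underside and 75 mm from the tray's centre to -x. Same axes as tray_floor.
- cutters: Red-handled side cutters lying on the table, 52 x 130 x 12 mm, a bystander; origin at its middle, on the table.
- masking_tape: Roll of beige masking tape, 96 mm across, 24 mm high, a bystander; origin at its middle, on the table.
- clamp: Blue plastic spring clamp, 53 x 101 x 17 mm, a bystander; origin at its middle, on the table.
- glue: White cement bottle with a red nozzle, 45 mm across, 138 mm high, a bystander; origin at its middle, on the table.

How it is judged:
On the way, in this order (a step that is already met when the one before it is completed fails the run):
1. the tray stands flat on the table under the bottle's mouth (x of bottle_mouth in the frame of tray_floor between -0.085 and 0.085 m and y of bottle_mouth in the frame of tray_floor between -0.05 and 0.05 m and height (world z) of tray_floor below 0.012 m and angle between tray_floor's own z axis and vertical below 0.1 rad), for 0.2 s.
2. then the bottle is tapped so that it rocks ((value of joint bottle above 0.12 rad or value of joint bottle below -0.12 rad)), for 0.02 s.
At the end, for the whole second after the job is handed in: The module lies in the tray (centre inside its walls, under 50 mm above its floor), the tray stands flat on the table, the cartridge is still in the bottle (centre at most 30 mm to the mouth side of the bottle's middle) and the bottle has rocked back to rest (within 0.06 rad) (x of module_center in the frame of tray_floor between -0.07 and 0.07 m and y of module_center in the frame of tray_floor between -0.05 and 0.05 m and z of module_center in the frame of tray_floor between -0.01 and 0.05 m and height (world z) of tray_floor below 0.012 m and angle between tray_floor's own z axis and vertical below 0.1 rad and x of cartridge_center in the frame of bottle_middle between -0.03 and 0.05 m and y of cartridge_center in the frame of bottle_middle between -0.036 and 0.036 m and z of cartridge_center in the frame of bottle_middle between -0.03 and 0.03 m and value of joint bottle between -0.06 and 0.06 rad); the robot touches nothing.
It fails at once if the robot touches the module (contact force between any of the fingers, the arm and module above 0.3 N).
It fails at once if the cartridge slips into the neck or out (its centre more than 30 mm to the mouth side of the bottle's middle) (x of cartridge_center in the frame of bottle_middle below -0.03 m).
It fails at once if the bottle or its stand is struck hard (over 40 N) (contact force between any of the fingers, the arm and stand above 40 N).
It fails at once if a bystander is moved by more than 30 mm (distance of any of cutters, masking_tape, clamp, glue from where it was at the start of the episode above 0.03 m).
It also fails if it takes over 51 s, if anything falls off the work surface, if the arm or the gripper's body presses on something with over 40 N, if the wrist force passes 120 N, or if a joint passes its speed limit or range.

## Working session

There is one attempt and no reset: what is moved stays moved. The work goes in short steps, Python scripts to look and compute and a tool call to move; the robot and the scene stay as the last step left them, time stands still between calls to the robot, and variables do not carry over. Pictures are saved under pics/ and viewed, at most 10 in all, crops included, and the job is handed in when it is done.

Besides the shell and the picture viewer there is one more tool, called after "Call:" in YAML: its name, and indented under it one key for each argument. move_arm: Moves the arm, as the interface text tells. Its arguments: {"type":"object","properties":{"plan":{"type":"array","items":{"type":"array","items":{"type":"array","items":{"type":"number"}}}},"jaw":{"type":"number"},"newtons":{"type":"number"}},"required":["plan"]}

```bash
mkdir -p pics
cat > h.py <<'E'
from bench import robot
import numpy as np, cv2
def find(names, cam):
    p=robot.read_camera(cam); out={}
    for n in names:
        try: r=robot.landmark_of(n,p)
        except Exception as e: print(n,e); continue
        if r:
            w=p["R"].T@(np.array(r[0]["centre"])-p["t"]); out[n]=w
            print(cam,n,w.round(3),round(r[0]["conf"],2))
    return p,out
def save(p,f): cv2.imwrite("pics/"+f,p["image"][:,:,::-1])
E
python3 - <<'E'
from h import *
N="stand bottle_middle bottle_mouth tap_pad_plus tap_pad_minus module_center cartridge_center tray_floor tray_grip cutters masking_tape clamp glue".split()
for c in("scene","top"):
    p,o=find(N,c); save(p,c+"0.png")
s=robot.observe(); print(s["clock"],s["tool_pos"],s["tcp_rot"],s["opening"])
E
```

```text
scene stand [ 0.505 -0.023  0.001] 0.74
scene bottle_middle [ 0.508 -0.019  0.126] 0.66
scene bottle_mouth [ 0.495 -0.096  0.068] 0.87
scene tap_pad_plus [ 0.466 -0.018  0.14 ] 0.86
scene tap_pad_minus [ 0.541 -0.036  0.137] 0.87
scene cartridge_center [ 0.534 -0.338  0.064] 0.65
scene tray_floor [ 0.509 -0.267  0.008] 0.84
scene tray_grip [ 0.532 -0.338  0.065] 0.64
scene cutters [ 0.342 -0.173  0.001] 0.81
scene masking_tape [ 0.377 -0.031  0.001] 0.73
scene clamp [0.356 0.215 0.002] 0.6
top stand [ 0.509 -0.021 -0.002] 0.91
top bottle_middle [ 0.51  -0.024  0.125] 0.9
top bottle_mouth [ 0.496 -0.097  0.067] 0.84
top tap_pad_plus [ 0.466 -0.03   0.142] 0.75
top tap_pad_minus [ 0.552 -0.039  0.142] 0.96
top module_center [ 0.51  -0.025  0.125] 0.74
top tray_floor [ 0.509 -0.265  0.001] 0.83
top tray_grip [ 0.531 -0.34   0.063] 0.67
top cutters [ 0.34  -0.172 -0.002] 0.75
top masking_tape [ 0.376 -0.03   0.002] 0.89
top clamp [ 0.356  0.214 -0.001] 0.71
top glue [ 0.657  0.254 -0.001] 0.7
1.4 [0.18975642 0.48949022 0.23128371] [ 7.09345240e-07  1.83862929e-01  9.82951892e-01 -2.35856701e-05] 0.9948755697493422
```

View pics/scene0.png

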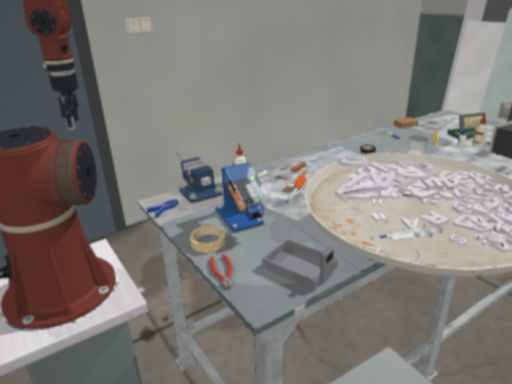

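View pics/top0.png

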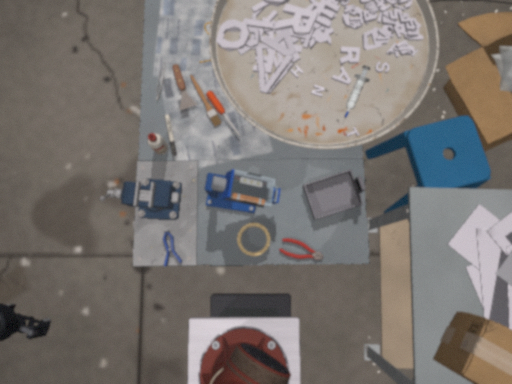

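Run:
```python
import cv2
t=cv2.imread("pics/top0.png")[150:230,190:300]; s=cv2.imread("pics/scene0.png")[150:240,205:285]
t=cv2.resize(t,(440,320),interpolation=3); s=cv2.resize(s,(284,320),interpolation=3)
cv2.imwrite("pics/crop.png",cv2.hconcat([t,s]))
```

```text
(no output)
```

View pics/crop.png

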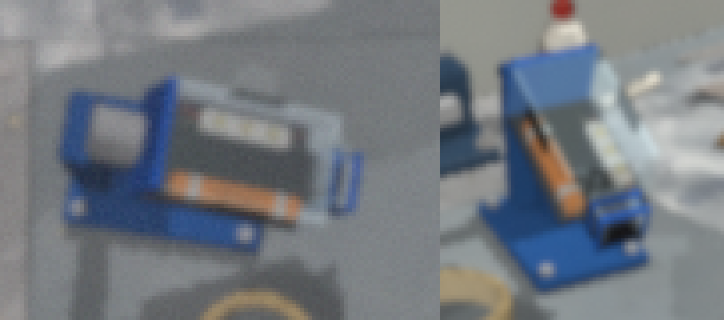

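The crop shows the white module (about pixel 245,128) on the far side, bottle −y. The cartridge (235,195) is on the near side. So the pad to tap is tap_pad_minus, pushed towards the robot. The tray comes first.

Call:
move_arm:
  plan:
    - [[0.02,-0.055,0,0,0,5],[0.04,-0.11,0,0,0,10],[0.06,-0.165,0,0,0,15],[0.08,-0.22,0,0,0,20],[0.1,-0.275,0,0,0,25],[0.12,-0.33,0,0,0,30],[0.14,-0.385,0,0,0,35],[0.16,-0.44,0,0,0,38]]
  jaw: 0.06

```text
clock: 2.4
tool_pos: [0.3503, 0.0476, 0.2317]
tcp_rot: [0.001, -0.147, 0.989, -0.0]
contact_force: [1.1, 0.7, -0.3]
opening: 0.701
grasp_force: 0.0
```

Call:
move_arm:
  plan:
    - [[0.025,-0.05,0,0,0,0],[0.05,-0.1,0,0,0,0],[0.075,-0.15,0,0,0,0],[0.1,-0.2,0,0,0,0],[0.125,-0.25,0,0,0,0],[0.15,-0.3,0,0,0,0],[0.175,-0.345,0,0,0,0],[0.18,-0.38,-0.03,0,0,0]]

```text
clock: 3.4
tool_pos: [0.532, -0.3334, 0.2024]
tcp_rot: [0.002, -0.146, 0.989, -0.002]
contact_force: [0.8, 0.8, -0.2]
opening: 0.7
grasp_force: 0.0
```

Run:
```python
from h import *
for c in("wrist","scene"):
    p,o=find(["tray_grip","tray_floor"],c)
    if c=="wrist": save(p,"w1.png")
s=robot.observe(); print(s["clock"],s["tool_pos"],s["tcp_rot"],s["opening"],s["joint_pos"])
```

```text
wrist tray_grip [ 0.528 -0.338  0.065] 0.6
wrist tray_floor [ 0.507 -0.266  0.006] 0.56
scene tray_grip [ 0.534 -0.338  0.063] 0.82
scene tray_floor [ 0.505 -0.266  0.012] 0.85
3.7 [ 0.5298664  -0.32982113  0.20204702] [ 2.33543833e-04 -1.46437816e-01  9.89219845e-01 -9.87935999e-05] 0.7001235829930359 [-6.73949154e-01  4.96362300e-01  8.12340445e-02  1.15520514e+00
  2.07134899e-04 -9.67881718e-01]
```

View pics/w1.png

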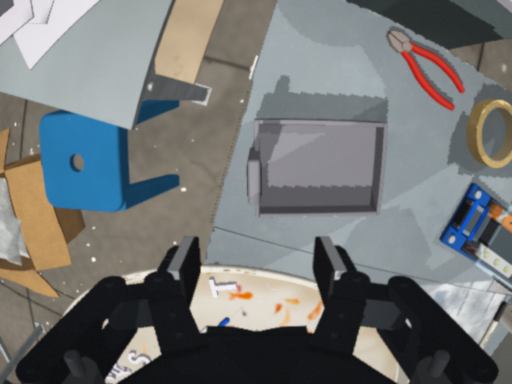

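The wrist view shows the tray square to the fingers with its grip at about (252,172). I'll descend and grasp.

Call:
move_arm:
  plan:
    - [[0,-0.008,-0.03,0,0,0],[0,-0.008,-0.07,0,0,0],[0,-0.008,-0.11,0,0,0],[0,-0.008,-0.14,0,0,0],[0,-0.008,-0.155,0,0,0],[0,-0.008,-0.155,0,0,0]]

```text
clock: 4.45
tool_pos: [0.5298, -0.3379, 0.0465]
tcp_rot: [-0.0, -0.147, 0.989, 0.0]
contact_force: [0.5, 0.9, -0.2]
opening: 0.704
grasp_force: 0.0
```

Call:
move_arm:
  plan:
    - [[0,0,0,0,0,0],[0,0,0,0,0,0],[0,0,0,0,0,0],[0,0,0,0,0,0],[0,0,0.005,0,0,0],[0,0,0.01,0,0,0],[0,0,0.015,0,0,0],[0,0,0.015,0,0,0]]
  jaw: 0
  newtons: 60

```text
clock: 5.45
tool_pos: [0.53, -0.3388, 0.0618]
tcp_rot: [0.0, -0.146, 0.989, -0.0]
contact_force: [-0.2, -0.0, -1.7]
opening: 0.152
grasp_force: 58.5
```

Run:
```python
from h import *
p,o=find(["tray_grip","tray_floor"],"scene")
p,o=find(["tray_grip","tray_floor","bottle_mouth"],"top")
s=robot.observe(); print(s["clock"],s["tool_pos"],s["tcp_rot"],s["opening"])
```

```text
scene tray_floor [ 0.507 -0.267  0.023] 0.79
top tray_floor [ 0.505 -0.269  0.014] 0.75
top bottle_mouth [ 0.496 -0.098  0.068] 0.66
5.8 [ 0.52966098 -0.3383873   0.06110605] [-9.40691589e-05 -1.46199146e-01  9.89255167e-01  1.23454658e-04] 0.1452237802323617
```

Call:
move_arm:
  plan:
    - [[-0.01,0,0,0,0,-6],[-0.02,0.01,0,0,0,-12],[-0.035,0.03,0,0,0,-18],[-0.05,0.05,0,0,0,-24],[-0.055,0.075,0,0,0,-26.3],[-0.055,0.1,0,0,0,-26.3],[-0.055,0.116,0,0,0,-26.3],[-0.055,0.116,0,0,0,-26.3]]

```text
clock: 6.8
tool_pos: [0.4748, -0.2218, 0.0614]
tcp_rot: [-0.0, 0.082, 0.997, -0.0]
contact_force: [0.1, 0.4, -1.6]
opening: 0.148
grasp_force: 58.6
```

Run:
```python
from h import *
for c in ("scene","top"):
  p,o=find(["tray_floor","bottle_mouth"],c)
s=robot.observe(); print(s["clock"],s["tool_pos"],s["tcp_rot"],s["opening"])
```

```text
scene bottle_mouth [ 0.497 -0.098  0.07 ] 0.82
top tray_floor [ 0.489 -0.153  0.015] 0.92
top bottle_mouth [ 0.498 -0.097  0.07 ] 0.82
7.1 [ 0.47484013 -0.2231805   0.06126365] [ 7.07819736e-05  8.30601880e-02  9.96544524e-01 -1.06801496e-04] 0.14992368745296505
```

Call:
move_arm:
  plan:
    - [[0.001,0.003,-0.005,0,0,0],[0.001,0.003,-0.01,0,0,0],[0.001,0.003,-0.014,0,0,0],[0.001,0.003,-0.0155,0,0,0],[0.001,0.003,-0.0155,0,0,0]]

```text
clock: 7.72
tool_pos: [0.4755, -0.2195, 0.0473]
tcp_rot: [0.0, 0.083, 0.997, -0.0]
contact_force: [-7.8, 4.4, 25.5]
opening: 0.15
grasp_force: 62.8
```

Call:
move_arm:
  plan:
    - [[0,0,0,0,0,0],[0,0,0,0,0,0],[0,0,0,0,0,0],[0,0,0.03,0,0,0],[0,0,0.08,0,0,0],[0,0,0.13,0,0,0],[0,0,0.18,0,0,0],[0,0,0.2,0,0,0]]
  jaw: 0.05

```text
clock: 8.72
tool_pos: [0.4768, -0.2201, 0.2487]
tcp_rot: [0.002, 0.083, 0.997, -0.001]
contact_force: [0.6, 0.5, -1.0]
opening: 0.585
grasp_force: 0.0
```

Run:
```python
from h import *
p,o=find(["tray_floor","tray_grip","bottle_mouth","tap_pad_minus"],"scene")
p,o=find(["tray_floor","tray_grip","bottle_mouth","tap_pad_minus"],"top")
s=robot.observe(); print(s["clock"],s["tool_pos"],s["tcp_rot"],s["opening"],s["joint_pos"])
save(robot.read_camera("wrist"),"w2.png")
```

```text
scene tray_grip [ 0.481 -0.22   0.063] 0.76
scene bottle_mouth [ 0.495 -0.097  0.071] 0.62
scene tap_pad_minus [ 0.538 -0.035  0.14 ] 0.78
top tray_floor [ 0.485 -0.148  0.002] 0.62
top tray_grip [ 0.493 -0.096  0.069] 0.25
top bottle_mouth [ 0.495 -0.095  0.07 ] 0.78
top tap_pad_minus [ 0.552 -0.04   0.144] 0.62
9.225 [ 0.47538328 -0.21926722  0.24495549] [-6.66325063e-04  8.27193619e-02  9.96572589e-01  3.70187347e-04] 0.586930924023042 [-5.71886561e-01  2.81916345e-01 -1.29205830e-01  1.16119841e+00
  2.74909473e-05 -4.06258558e-01]
```

View pics/w2.png

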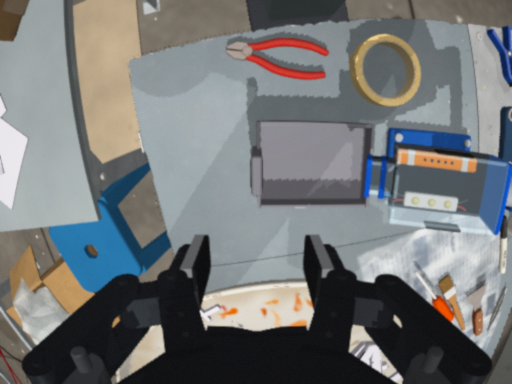

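Tray is placed: the top camera puts its floor at about (0.485,−0.148), with the mouth 50 mm in. The wrist view shows it in line with the neck, and the module at (430,203). Next is the minus pad, with the fingers shut.

Call:
move_arm:
  plan:
    - [[0.03,0.035,0,0,0,0],[0.06,0.075,0,0,0,0],[0.09,0.115,0,0,0,0],[0.115,0.155,0,0,0,0],[0.117,0.174,-0.02,0,0,0],[0.117,0.174,-0.06,0,0,0],[0.117,0.174,-0.095,0,0,0],[0.117,0.174,-0.107,0,0,0]]
  jaw: 0

```text
clock: 10.28
tool_pos: [0.5913, -0.0451, 0.1367]
tcp_rot: [-0.002, 0.083, 0.997, 0.0]
contact_force: [-0.8, -0.8, 1.0]
opening: 0.002
grasp_force: 0.0
```

Run:
```python
from h import *
s=robot.observe(); print(s["clock"],s["tool_pos"],s["tcp_rot"],s["opening"],s["contact_force"])
p=robot.read_camera("wrist"); save(p,"w3.png")
```

```text
10.275 [ 0.59131904 -0.04509048  0.13665295] [-1.80238767e-03  8.26079024e-02  9.96580474e-01  2.11158839e-04] 0.0019948192732092253 [-0.79221303 -0.79871819  0.95488331]
```

View pics/w3.png

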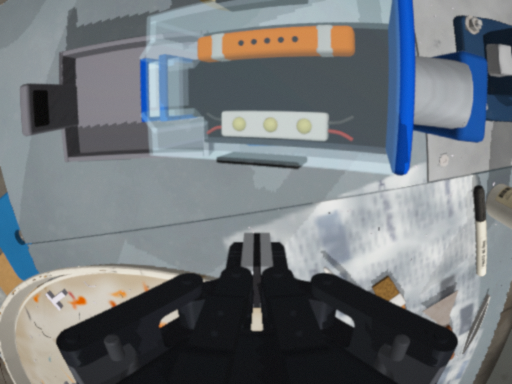

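The pad spans columns 218–302 and the shut fingers are at column 258, so they are centred. I'll creep up to contact.

Call:
move_arm:
  plan:
    - [[-0.012,0.002,0,0,0,0],[-0.024,0.004,0,0,0,0],[-0.03,0.005,0,0,0,0],[-0.034,0.006,0,0,0,0],[-0.036,0.006,0,0,0,0],[-0.036,0.006,0,0,0,0]]

```text
clock: 11.08
tool_pos: [0.5568, -0.0395, 0.1389]
tcp_rot: [0.0, 0.083, 0.997, -0.0]
contact_force: [-0.6, -0.4, -0.2]
opening: -0.001
grasp_force: 0.0
```

Call:
move_arm:
  plan:
    - [[-0.002,0,0,0,0,0],[-0.004,0.001,0,0,0,0],[-0.004,0.001,0,0,0,0]]

```text
clock: 11.45
tool_pos: [0.5531, -0.0386, 0.139]
tcp_rot: [0.0, 0.083, 0.997, -0.0]
contact_force: [1.9, -0.1, 0.5]
opening: 0.0
grasp_force: 1.0
```

Call:
move_arm:
  plan:
    - [[-0.01,0.0015,0,0,0,0],[-0.01,0.0015,0,0,0,0],[-0.01,0.0015,0,0,0,0]]

```text
clock: 11.82
tool_pos: [0.5461, -0.038, 0.1407]
tcp_rot: [0.004, 0.083, 0.997, -0.001]
contact_force: [8.7, -2.7, 7.3]
opening: -0.002
grasp_force: 4.9
```

Call:
move_arm:
  plan:
    - [[0.015,-0.0025,0,0,0,0],[0.03,-0.005,0,0,0,0],[0.03,-0.005,0,0,0,0],[0.03,-0.005,0,0,0,0]]

```text
clock: 12.32
tool_pos: [0.5718, -0.0417, 0.1385]
tcp_rot: [-0.001, 0.083, 0.997, 0.0]
contact_force: [-0.4, 0.2, -0.1]
opening: -0.001
grasp_force: 0.0
```

Run:
```python
from h import *
p=robot.read_camera("wrist"); save(p,"w4.png")
s=robot.observe(); print(s["clock"],s["tool_pos"],s["contact_force"])
```

```text
12.375 [ 0.5718461  -0.04177203  0.13856893] [ 0.21829307  1.8346729  -0.46155929]
```

View pics/w4.png

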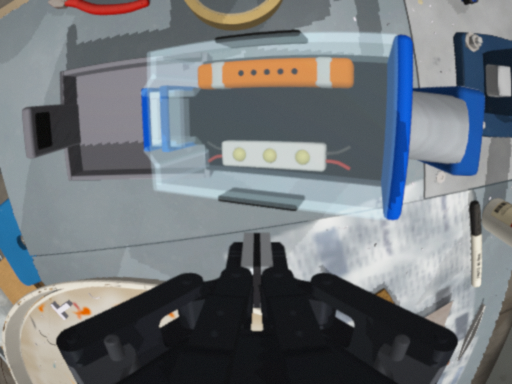

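The module is still behind the shoulder at (272,155), with the same spacing from the cartridge as before. I'll tap deeper.

Call:
move_arm:
  plan:
    - [[-0.015,0.0025,0,0,0,0],[-0.025,0.004,0,0,0,0],[-0.036,0.006,0,0,0,0],[-0.036,0.006,0,0,0,0],[-0.036,0.006,0,0,0,0]]

```text
clock: 13.0
tool_pos: [0.5421, -0.0377, 0.1424]
tcp_rot: [0.006, 0.083, 0.997, -0.001]
contact_force: [11.2, -4.4, 12.7]
opening: -0.001
grasp_force: 7.8
```

Call:
move_arm:
  plan:
    - [[0.02,-0.0035,0,0,0,0],[0.04,-0.006,0,0,0,0],[0.04,-0.006,0,0,0,0],[0.04,-0.006,0,0,0,0]]

```text
clock: 13.5
tool_pos: [0.5756, -0.0417, 0.1386]
tcp_rot: [-0.001, 0.083, 0.997, 0.0]
contact_force: [0.1, -0.4, -0.2]
opening: 0.004
grasp_force: 0.0
```

Run:
```python
from h import *
p=robot.read_camera("wrist"); save(p,"w5.png")
for n in("module_center","cartridge_center","bottle_middle"):
    for r in robot.regions_of(n,p)[:1]: print(n,np.argwhere(r["pixels"]).mean(0).round(),r["conf"])
```

```text
module_center [115. 119.] 0.97
bottle_middle [111. 282.] 0.86
```

View pics/w5.png

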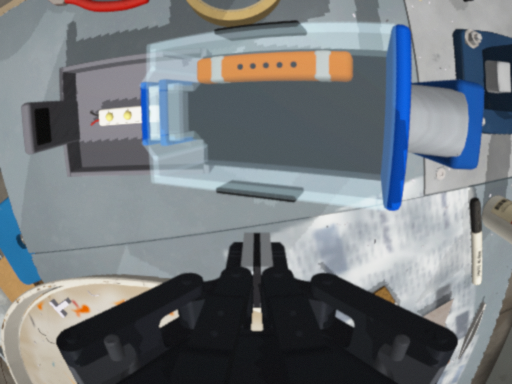

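The module has come out through the mouth at (119,115) and the cartridge has stayed put. I'll back off, let it settle and check.

Call:
move_arm:
  plan:
    - [[0.01,0,0,0,0,0],[0.01,0,0.03,0,0,0],[0.01,0,0.07,0,0,0],[0.01,0,0.1,0,0,0],[0.01,0,0.1,0,0,0],[0.01,0,0.1,0,0,0],[0.01,0,0.1,0,0,0],[0.01,0,0.1,0,0,0]]

```text
clock: 14.7
tool_pos: [0.5864, -0.0419, 0.2379]
tcp_rot: [-0.001, 0.083, 0.997, 0.0]
contact_force: [-0.5, 0.4, 0.4]
opening: 0.001
grasp_force: 0.0
```

Run:
```python
from h import *
for c in ("top","scene","wrist"):
    p,o=find(["module_center","cartridge_center","tray_floor"],c)
    if c!="scene": save(p,c+"6.png")
t=cv2.imread("pics/top6.png")[140:240,190:390]; w=cv2.imread("pics/wrist6.png")
cv2.imwrite("pics/f.png",cv2.vconcat([cv2.resize(t,(400,200),interpolation=3),cv2.resize(w,(400,300))]))
```

```text
top module_center [ 0.487 -0.152  0.009] 0.49
top tray_floor [ 0.488 -0.147  0.003] 0.75
scene module_center [ 0.485 -0.156  0.011] 0.53
scene cartridge_center [ 0.482 -0.144  0.009] 0.52
scene tray_floor [ 0.489 -0.148  0.011] 0.68
wrist module_center [ 0.482 -0.154  0.009] 0.78
wrist cartridge_center [ 0.505 -0.023 -0.001] 0.58
wrist tray_floor [ 0.489 -0.147  0.008] 0.95
```

View pics/f.png

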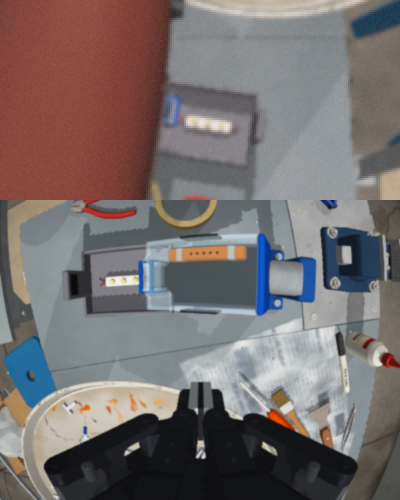

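The module lies flat in the middle of the tray (top crop at 207,124). The cartridge is still in the bottle (wrist view at 207,253), and the robot touches nothing.

```bash
python3 -c "
from bench import robot
print(robot.sign_off())"
```

```text
the job is handed in; nothing more can be done
None
```

The job is handed in: the tray is under the bottle's mouth, two taps freed the module into it, the cartridge stayed in the bottle and the arm is clear; sign-off returned no verdict.

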